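# Close the strainer clamp and tighten its wing nut to the click

## Robot

A 7-joint arm with a two-finger parallel gripper is mounted at the origin on the work surface. World frame = base frame: x ahead of the robot, y to its left, z up, the work surface at z = 0. Lengths are in m, angles in rad, forces in N, time in s.
With the tool pointing down it reaches from about 0.425 to 0.925 m from the base axis. Payload 6.8 kg.
Tool frame: the origin (TCP) lies midway between the tips of the shut fingers; the grasp point (between the pads) lies 19 mm behind it (r.grip_depth is the distance from the TCP to the grasp point, in m); z points along the fingers, y is the line along which they close (so a half turn about z gives the same grasp; the last joint's range is limited). The gripper opens to 85 mm and grips with 20 to 120 N. Pads are 22 mm wide; open, the fingers measure 114 mm over their backs; the gripper's body (76 mm by 85 mm) begins 54 mm behind the grasp point. The pads swing forward as they close: fully open they stand 13 mm farther back than shut.
Start: joints at [-1.287, 0.477, 0.022, 1.555, -0.011, 1.109, -0.083], TCP at [0.258, 0.624, 0.231] pointing down, gripper open.
Joint ranges: [-2.96, 2.96], [-0.34, 2.1], [-1.41, 1.46], [0.24, 2.44], [-1.37, 4.51], [0.17, 1.92], [-2.96, 2.96]. Speed limits (rad/s): [2.39, 2.39, 3.14, 3.14, 3.14, 3.14, 3.14].

## Interface

Orientations are given as a rotation vector (axis times angle).
In Python, from bench import telemetry, grab_frame, calibration, order, silhouettes, r gives the robot as it stands.
- The arm moves only by the tool apply_moves, never from a script. Its argument "moves" is a list of rows, each a list of 7 numbers: the turn, a rotation vector about the tool's x, y, z scaled (see below), then the shift along the tool's x, y, z scaled (see below), then the opening, from -1 (shut) to 1 (fully open). A call has exactly 8 rows; each row shifts and turns the commanded pose from where the row before left it, along the tool's axes as they then stand; what a row does not reach is not made up. The controller multiplies each number of a shift by 1000 mm and each number of a turn by 6 degrees. A row lasts 1/12 s, in which the tool goes at most 41.7 mm and 7.16 degrees, less where a joint would pass 70% of its speed; a pose out of reach is approached as far as the arm can. A call with a number of a shift or a turn outside -1 to 1 is refused whole. A call with a gripper value outside its range is refused whole. The fingers move at their own pace and stop on an object; "grip_force" is the grip in N (left out, the last holds). Time passes only in rows, so rows that do not move let the fingers close, or fill a call up. It gives the time, the measured TCP pose, the force, the opening and the grip force at its end, in the units of the state.
- telemetry.get_obs(): the state, without advancing time (a new reading comes with each control period).
- grab_frame(name): name is "side" or "top" or "wrist"; returns the picture (480x640x3 uint8, blue, green, red); there is no depth.
- calibration(name): a dict with "fx", "fy", "cx", "cy" (pixels), "world_from_camera" (4x4, takes a point from camera to world coordinates); the wrist camera has in their place "mount" (4x4, takes a point from camera to tool coordinates, whose origin is the TCP and whose axes are the flange's). Camera axes: x right, y down, z forward; pixel columns grow to the right and rows downward; lengths in m; the calibration is good to about 2 mm. A picture is of the moment at which its call begins: read the wrist's pose just before it. calibration takes no time and is no camera call.
- order.hand_in(): hands the job in; it is judged then, once.
Trained networks look in the newest picture that a camera, given by its name, has taken for a name from the list of things; names that differ only in an ending like _2 or _b are one class to them, and where a whole thing is asked for, a point or a joint stands for the part that bears it (a point fixed in the world has none). Each returns a list of dicts, best first, with "p" (0 to 1); they miss things now and then, are a little off and sometimes report something else, mostly with a low value. They report only what shows in the picture. A call takes as long as a camera call.
- silhouettes(thing, camera): "mask" (480x640 bool, what is visible of it) and "extent" ([centre column, centre row, width, height] in pixels, round what is visible of it).
The state is a dict: "clock": time; "joints": joint angles; "qvel": joint speeds; "tau": joint torques, N m; "tcp_pos": TCP position; "orientation": TCP orientation; "contact_force": force on the tool from outside, world axes, zero at the start; "moment": the same for the moment, N m; "grip_width": finger opening in m; "gripper_force": force on a finger pad.
Only numpy, scipy, OpenCV 4.12 (cv2) and the standard library are available. Lean on these libraries where they do the work, as an engineer would, in place of code of your own. Each camera call takes 0.05 s, during which the arm holds its last target. There are 200 camera calls.

## Task

One pipe clamp on the in-line strainer is standing open. Swing its upper half down over the joint until the two halves meet edge to edge, then stand the swing bolt fully upright in the slot of the ears, then turn its wing nut clockwise (seen from above) until it clicks over and stays there. Do not shove the gift box, jar, pot or brush about.

Things in the scene. Friction and masses are not known exactly. Their poses are not given: they have to be found in the camera images.
- strainer: In-line strainer fixed to the bench: 76 mm steel tube along its y, axis 105 mm up, base plate 120 x 400 mm. Origin on the bench under the open clamp's centre; x points away from the robot, from bolt side to hinge side. Open clamp at y = 0: 24 mm wide along y, outer radius 55 mm when closed. Tube runs to y = 260 mm; at y = 200 mm a like clamp, fixed, already done. Reducer to y = -108 mm.
- clamp_half (a joint): Upper half of the open clamp, a steel half ring of 0.3 to 0.5 kg. Rad: 0 = closed, edge to edge on the lower half (a stop); grows as it opens upward; at 1.57 its ear points straight up; stop at 1.7. Its hinge is snug (0.18 N m): it stays where it is left when well open and sinks shut when nearly closed.
- hinge_axis (a point): Middle of the clamp's hinge axis, which runs along the strainer's y. Fixed at strainer x = 62 mm, 105 mm above the bench.
- ear_grip (a point): Middle of the upper half's ear, 138 mm from the hinge axis: pinch it across its 24 mm width (strainer's y). A forked block 10.5 mm thick, projecting 33 mm from the band, with a 10 mm slot for the bolt; its tip is 12 mm past this point. Axes turn with the half; closed, they match the strainer's and the point is at strainer x = -76 mm, 112 mm above the bench.
- swing_bolt (a joint): Swing bolt, 8 mm thick, carrying the wing nut. Rad: 0 = upright in the slot of the ears (a stop); grows as it leans out to the strainer's -x; stop at 1.3. Its pivot is snug (0.10 N m): it stays where it is left. Lift it by the nut in an arc about the pivot: a level push at the top jams when it leans far. It starts leaning 0.85 to 1.15, clear of the upper ear's way.
- bolt_pivot (a point): Pivot of the swing bolt in the lower ear, axis along the strainer's y. Fixed at strainer x = -80 mm, 89 mm above the bench. The nut's top is 81 mm from it along the bolt.
- wing_nut (a joint): Torque-limiting wing nut, sprung over centre. Rad, growing clockwise seen from its top; starts between 0 and 0.5. It runs lightly (0.07 N m) to about 0.4, then resists more and more, most (about 0.45 N m) at 0.9, and clicks over at 1.3. Let go before that, it springs back to about 0.4, so do the turn in one grasp; past it, it snaps on by itself to its stop at 2.0 and stays.
- nut_grip (a point): On the nut's axis at mid-height of its wings, 65.5 mm from the pivot. z runs along the bolt to the nut's top, y along the wings (the strainer's y at wing_nut = 0), x across. Wings: a plate 10 mm thick (x), 54 mm across (y), from 16 mm below to 15 mm above this point; below it a barrel 26 mm across, 20 mm tall. Bolt upright, this point is 154.5 mm above the bench.
- gift_box: Bystander: kraft box 200 x 200 x 70 mm with a round window. Origin under its centre.
- jar: Bystander: amber glass jar with a steel lid, 90 mm across, 150 mm tall. Origin under its centre.
- pot: Bystander: open steel pot 120 mm across, 100 mm tall, two side handles. Origin under its centre.
- brush: Bystander: cleaning brush 200 mm long lying along its x. Origin under its centre.

How it is judged:
On the way, in this order (a step that is already met when the one before it is completed fails the run):
1. the clamp's upper half is closed on the lower half (value of joint clamp_half below 0.04 rad), for 0.2 s.
2. the swing bolt stands upright in the slot of the closed clamp's ear (value of joint clamp_half below 0.04 rad and value of joint swing_bolt below 0.1 rad), for 0.2 s.
3. the wing nut has been turned clockwise past its click, with the bolt upright and the clamp closed (all of step 2 and value of joint wing_nut above 1.7 rad), for 0.2 s.
At the end, for the whole second after the job is handed in: The clamp is closed (clamp_half under 0.04 rad), the swing bolt is upright in the slot (swing_bolt under 0.1 rad) and the wing nut is past its click (wing_nut over 1.7 rad), all together (all of step 3); the robot touches nothing.
It fails at once if the gift box, the jar, the pot or the brush is pushed more than 30 mm (distance of any of gift_box, jar, pot, brush from where it was at the start of the episode above 0.03 m).
It also fails if it takes over 64 s, if anything falls off the work surface, if the arm or the gripper's body presses on something with over 40 N, if the wrist force passes 120 N, or if a joint passes its speed limit or range.

## Working session

There is one attempt and no reset: what is moved stays moved. The work goes in short steps, Python scripts to look and compute and a tool call to move; the robot and the scene stay as the last step left them, time stands still between calls to the robot, and variables do not carry over. Pictures are saved under pics/ and viewed, at most 10 in all, crops included, and the job is handed in when it is done.

Besides the shell and the picture viewer there is one more tool, called after "Emit:" in YAML: its name, and indented under it one key for each argument. apply_moves: Moves the arm, as the interface text tells. Its arguments: {"type":"object","properties":{"moves":{"type":"array"},"grip_force":{"type":"number"}},"required":["moves"]}

```bash
ls; mkdir -p pics; python3 - <<'E'
from bench import telemetry, grab_frame, calibration, order, silhouettes, r
import cv2,numpy as np
o=telemetry.get_obs(); print(o)
ims=[]
for n in ("side","top"):
    im=grab_frame(n); cv2.imwrite(f"pics/{n}0.png",im)
    c=calibration(n); print(n,c)
    for t in ("strainer","clamp_half","swing_bolt","wing_nut","gift_box","jar","pot","brush"):
        print(t,[(round(d['p'],2),np.round(d['extent']).tolist()) for d in silhouettes(t,n)[:2]])
print(calibration("wrist"))
print([a for a in dir(r) if a[0]!='_'])
E
```

```text
pics
{'clock': 0.0, 'joints': array([-1.28710704,  0.4778063 ,  0.02229777,  1.55646474, -0.01148459,
        1.109328  , -0.08307479]), 'qvel': array([-9.37801666e-04,  1.01702651e-04, -1.35402730e-03, -1.62370170e-03,
       -1.23689429e-03, -2.41289800e-05,  1.15143679e-03]), 'tau': array([ 6.24529753e-05, -5.96474218e+01,  1.60768267e+00, -2.81194103e+01,
        1.24034329e-02,  9.33503208e-03, -3.04264027e-07]), 'tcp_pos': array([0.25750605, 0.62329123, 0.23031516]), 'orientation': array([-6.11307192e-01, -3.08130484e+00,  2.92823256e-03]), 'contact_force': array([-0.25953935, -0.28762162, -1.23931821]), 'moment': array([ 0.03454076, -0.02240169, -0.04776572]), 'gripper_force': 0.0, 'grip_width': 0.08500559744215007}
side {'fx': 440.9013614742713, 'fy': 440.9013614742713, 'cx': 318.19464280908164, 'cy': 242.94612408213962, 'world_from_camera': array([[ 0.68662671, -0.46046865,  0.56259433, -0.25004938],
       [-0.72699687, -0.43956022,  0.5275058 , -0.66107425],
       [ 0.0043942 , -0.77120389, -0.63657306,  0.93401693],
       [ 0.        ,  0.        ,  0.        ,  1.     
[... 1097 characters left out ...]
0, 20.0])]
gift_box [(0.61, [141.0, 219.0, 91.0, 85.0])]
jar [(0.95, [504.0, 214.0, 44.0, 28.0])]
pot [(0.93, [192.0, 292.0, 62.0, 40.0]), (0.35, [143.0, 219.0, 90.0, 82.0])]
brush [(0.68, [463.0, 296.0, 33.0, 63.0])]
{'fx': 430.9396551337836, 'fy': 430.9396551337836, 'cx': 318.0555925248833, 'cy': 240.13289171469106, 'mount': array([[-2.86026138e-04, -9.59731963e-01, -2.80917206e-01,
         7.19358556e-02],
       [ 9.99999678e-01, -6.40613935e-05, -7.99325473e-04,
        -5.51685678e-04],
       [ 7.49142258e-04, -2.80917345e-01,  9.59731673e-01,
        -1.42896983e-01],
       [ 0.00000000e+00,  0.00000000e+00,  0.00000000e+00,
         1.00000000e+00]])}
['Unreachable', 'grip_depth']
```

```bash
python3 - <<'E'
import cv2
t=cv2.imread("pics/top0.png"); s=cv2.imread("pics/side0.png")
cv2.imwrite("pics/topc.png",cv2.resize(t[120:270,260:460],None,fx=4,fy=4,interpolation=2))
cv2.imwrite("pics/sidec.png",cv2.resize(s[190:340,290:490],None,fx=4,fy=4,interpolation=2))
E
```

```text
(no output)
```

View pics/topc.png

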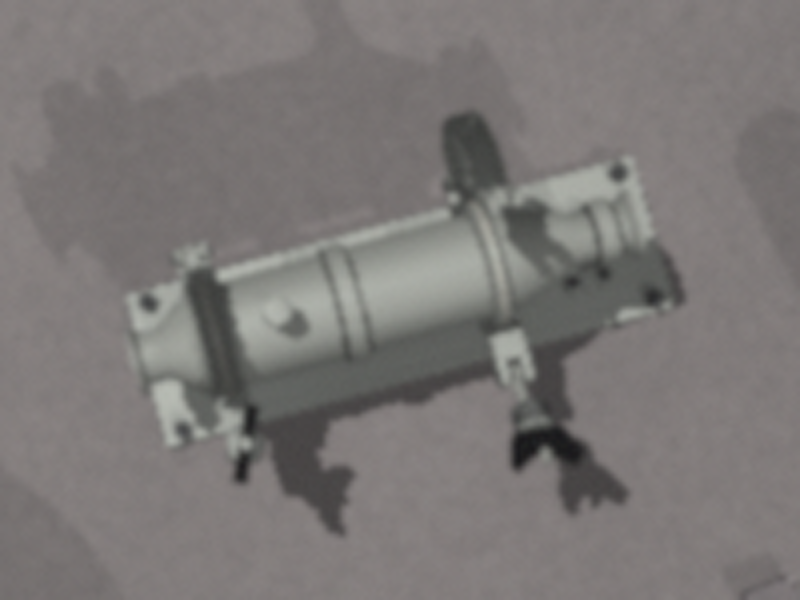

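View pics/sidec.png

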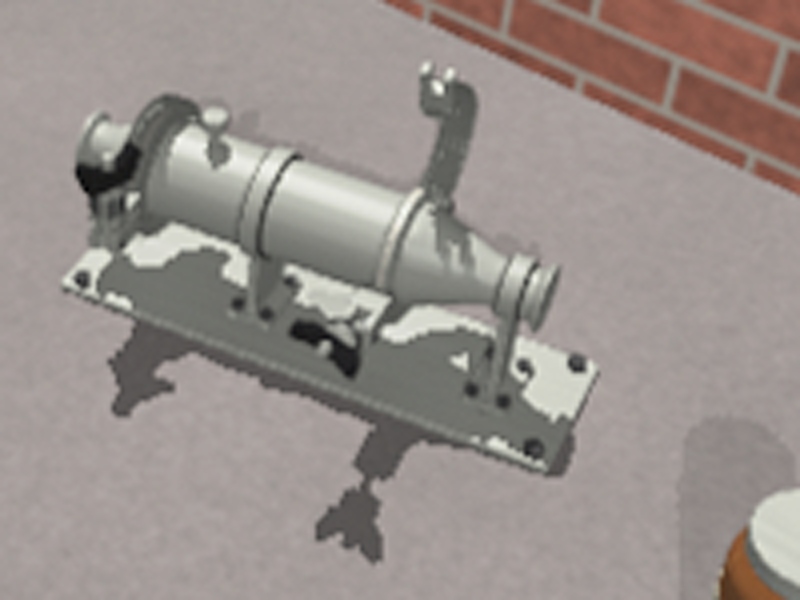

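View pics/top0.png

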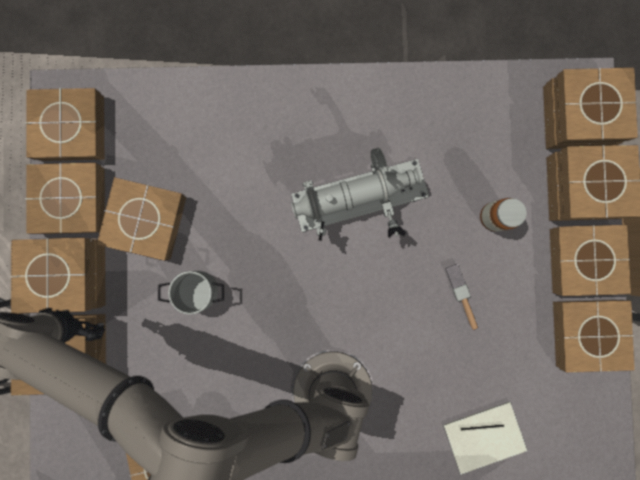

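The top view shows the strainer lying left to right: open clamp at about (383,180), done clamp at about (315,205), ear standing up at (377,152) and the leaning nut at (396,230). The side view shows the ear prongs at about (400,208) and the nut at (372,276). The jar is about 0.2 m to the right, the brush is nearer the robot, and the pot and box are to the left.

```bash
cat > h.py <<'E'
import numpy as np, cv2
from scipy.spatial.transform import Rotation as R
from scipy.optimize import least_squares
from bench import telemetry, grab_frame, calibration, order, silhouettes, r
def proj(c,P,W=None):
    W=c['world_from_camera'] if W is None else W
    p=(np.atleast_2d(P)-W[:3,3])@W[:3,:3]
    return np.c_[c['fx']*p[:,0]/p[:,2]+c['cx'],c['fy']*p[:,1]/p[:,2]+c['cy']]
def tcpT(o=None):
    o=o or telemetry.get_obs(); T=np.eye(4)
    T[:3,:3]=R.from_rotvec(o['orientation']).as_matrix(); T[:3,3]=o['tcp_pos']; return T
def S2W(s,P):
    c,n=np.cos(s[2]),np.sin(s[2]); P=np.atleast_2d(P)
    return np.c_[s[0]+c*P[:,0]-n*P[:,1],s[1]+n*P[:,0]+c*P[:,1],P[:,2]]
def ear(a,d=138,h=7):  # strainer-frame point of the half, mm->m
    x0,z0=-d,h
    return np.array([62+x0*np.cos(a)+z0*np.sin(a),0,105-x0*np.sin(a)+z0*np.cos(a)])/1000
def bolt(b,l=65.5): return np.array([-80-l*np.sin(b),0,89+l*np.cos(b)])/1000
def rowsto(T,T2,n):
    """per-row tool-frame turn (6deg units) and shift (m) for n equal rows"""
    D=np.linalg.inv(T)@T2; return D
E
cat > fit0.py <<'E'
from h import *
ct,cs=calibration('top'),calibration('side')
def f(v):
    s=v[:3]; a,b,yc,h=v[3:]
    pl=lambda x,y:[x/1000,yc+y/1000,h]
    T=[(ear(a,150,7),(470,118)),(bolt(b,62),(548,438)),([-.072,0,.105],(511,355)),([-.080,.2,.17],(246,442)),
       (pl(60,200),(130,295)),(pl(60,-200),(632,155)),(pl(-60,-200),(682,300)),(pl(-60,200),(175,443))]
    S=[(ear(a,150,7),(438,72)),(bolt(b,65),(325,342)),([0,-.108,.105],(540,300)),([0,.26,.105],(93,147)),
       (pl(-60,200),(63,285)),(pl(-60,-200),(549,470)),(pl(60,-200),(600,373))]
    e=[]
    for c,L,off in((ct,T,(260,120)),(cs,S,(290,190))):
        for P,u in L: e.append(proj(c,S2W(s,P))[0]-(np.array(u)/4+off))
    return np.array(e).ravel()
q=least_squares(f,[.5,-.1,.2,1.4,1.0,.05,.01],loss='soft_l1')
print(np.round(q.x,4)); print(np.round(f(q.x).reshape(-1,2),1))
s=q.x[:3];print(S2W(s,[ear(q.x[3]),ear(0),bolt(q.x[4]),bolt(0),[.062,0,.105]]))
E
python3 fit0.py
```

```text
[ 0.597  -0.1513  0.2523  1.5956  1.0126  0.0497  0.0029]
[[  2.7   0.5]
 [ -2.1   0.5]
 [  0.2   1. ]
 [ -0.6   0.2]
 [ -0.3  -0.3]
 [  0.6  -0.9]
 [ -0.8   0.5]
 [ -0.7   0.8]
 [  6.1 -12. ]
 [  0.5  -0.1]
 [  1.1  -1. ]
 [ -1.6  -1.7]
 [ -0.5   0.6]
 [  0.8   0.8]
 [  0.7  -1.2]]
[[ 0.66711317 -0.13324534  0.24278437]
 [ 0.52339712 -0.17029467  0.112     ]
 [ 0.46572428 -0.18516245  0.12369164]
 [ 0.51952375 -0.1712932   0.1545    ]
 [ 0.65702809 -0.13584523  0.105     ]]
```

```bash
sed -i "s/T=\[(ear(a,150,7),(470,118)),/T=[/" fit0.py; python3 fit0.py; python3 - <<'E'
from h import *
# motion: camera look pose check for bulge
s=[.597,-.1513,.2523]
for a in (1.0,1.1,1.2,1.3,1.4,1.5,1.6):
    ct,cs=calibration('top'),calibration('side')
    ring=np.array([ear(a,62+55*np.cos(t),55*np.sin(t)) for t in np.linspace(0,np.pi,30)])
    p=proj(ct,S2W(s,ring)); print(a,p[p[:,1].argmin()]*4-[1040,480],proj(cs,S2W(s,ear(a,150,7)))*4-[1160,760],proj(cs,S2W(s,ear(a,150,1)))*4-[1160,760])
E
```

```text
[ 0.5971 -0.1537  0.2476  1.2322  1.0042  0.052   0.0032]
[[-1.5  0.4]
 [ 1.   1. ]
 [ 0.1 -0.2]
 [-0.2 -0.5]
 [ 0.8 -0.6]
 [-0.8  0.9]
 [-0.9  0.6]
 [-0.4 -0.2]
 [ 1.1  0. ]
 [ 1.8 -0.6]
 [-0.8 -1.6]
 [-0.4  0.4]
 [ 0.6  0.9]
 [ 0.7 -1. ]]
[[ 0.6192056  -0.14813017  0.23749046]
 [ 0.52345238 -0.17233994  0.112     ]
 [ 0.46599496 -0.18686718  0.12415648]
 [ 0.51957441 -0.17332042  0.1545    ]
 [ 0.65724232 -0.13851316  0.105     ]]
1.0 [461.08493539 132.9041053 ] [[413.65384374 110.69566161]] [[410.3299763  118.50792429]]
1.1 [459.49745611 124.4128755 ] [[422.11166445  92.20395354]] [[418.7368736   99.56344967]]
1.2 [457.69825415 115.66089054] [[430.5925195  75.058842 ]] [[427.21197938  81.87437482]]
1.3 [455.70745041 106.74520868] [[438.98535163  59.46414636]] [[435.6431552   65.65573385]]
1.4 [453.54777927  97.76590337] [[447.18383121  45.59275799]] [[443.92207111  51.09287118]]
1.5 [451.24427955  88.82458205] [[455.08840576  33.58452846]] [[451.94638158  38.338853  ]]
1.6 [448.8239341   80.02284765] [[462.60798113  23.54534425]] [[459.62155685  27.51307345]]
```

The fit gives strainer ≈ (0.597, -0.153), yaw 0.248, half at about 1.22 rad and bolt at about 1.0 rad, with 1 px residuals. Next I lift and align the tool.

Emit:
apply_moves:
  moves:
    - [0,0,-1,0,0,-0.02,1]
    - [0,0,-1,0,0,-0.02,1]
    - [0,0,-1,0,0,-0.02,1]
    - [0,0,-1,0,0,-0.02,1]
    - [0,0,-1,0,0,-0.02,1]
    - [0,0,-1,0,0,-0.02,1]
    - [0,0,-0.1,0,0,-0.02,1]
    - [0,0,0,0,0,-0.02,1]
  grip_force: 30

```text
clock: 1.57
tcp_pos: [0.2579, 0.6237, 0.3924]
orientation: [0.388, -3.117, -0.0]
contact_force: [0.9, 0.8, 0.5]
grip_width: 0.0853
gripper_force: 0.0
```

Emit:
apply_moves:
  moves:
    - [0,0,0,-0.0059,-0.0348,0,1]
    - [0,0,0,-0.0059,-0.0348,0,1]
    - [0,0,0,-0.0059,-0.0348,0,1]
    - [0,0,0,-0.0059,-0.0348,0,1]
    - [0,0,0,-0.0059,-0.0348,0,1]
    - [0,0,0,-0.0059,-0.0348,0,1]
    - [0,0,0,-0.0059,-0.0348,0,1]
    - [0,0,0,-0.0059,-0.0348,0,1]

```text
clock: 2.23
tcp_pos: [0.372, 0.3637, 0.3915]
orientation: [-0.387, 3.117, 0.001]
contact_force: [0.6, 0.4, 0.5]
grip_width: 0.0853
gripper_force: 0.0
```

Emit:
apply_moves:
  moves:
    - [0,0,0,-0.0059,-0.0348,0,1]
    - [0,0,0,-0.0059,-0.0348,0,1]
    - [0,0,0,-0.0059,-0.0348,0,1]
    - [0,0,0,-0.0059,-0.0348,0,1]
    - [0,0,0,-0.0059,-0.0348,0,1]
    - [0,0,0,-0.0059,-0.0348,0,1]
    - [0,0,0,-0.0059,-0.0348,0,1]
    - [0,0,0,-0.0059,-0.0348,0,1]

```text
clock: 2.9
tcp_pos: [0.4857, 0.1053, 0.3916]
orientation: [-0.387, 3.117, 0.001]
contact_force: [0.7, 1.6, -0.1]
grip_width: 0.0854
gripper_force: 0.0
```

Emit:
apply_moves:
  moves:
    - [0,0,0,-0.0059,-0.0348,0,1]
    - [0,0,0,-0.0059,-0.0348,0,1]
    - [0,0,0,-0.0059,-0.0348,0,1]
    - [0,0,0,-0.0059,-0.0348,0,1]
    - [0,0,0,-0.0059,-0.0348,0,1]
    - [0,0,0,-0.0059,-0.0348,0,1]
    - [0,0,0,-0.0059,-0.0248,0,1]
    - [0,0,0,-0.0059,-0.0148,0,1]

```text
clock: 3.57
tcp_pos: [0.592, -0.1264, 0.3914]
orientation: [-0.38, 3.118, -0.003]
contact_force: [0.5, 0.1, 0.4]
grip_width: 0.085
gripper_force: 0.0
```

```bash
python3 - <<'E'
from h import *
import pickle
o=telemetry.get_obs(); im=grab_frame('wrist'); cv2.imwrite('pics/w1.png',im)
T=tcpT(o); pickle.dump(T,open('w1.pkl','wb')); c=calibration('wrist'); W=T@c['mount']
print(o['tcp_pos'],o['orientation'],o['joints'])
for t in ("clamp_half","swing_bolt","wing_nut","ear_grip","nut_grip"):
    print(t,[(round(d['p'],2),np.round(d['extent']).tolist()) for d in silhouettes(t,'wrist')[:2]])
s=[.5971,-.1537,.2476]
print(proj(c,S2W(s,[ear(1.22),ear(1.22,150),[.062,0,.105],bolt(1.0),bolt(1.0,81),[-.08,.2,.17]]),W))
E
```

```text
[ 0.59203976 -0.12638998  0.39141529] [-3.80235665e-01  3.11841818e+00 -2.50571490e-03] [-0.26075137  0.26856187  0.47384384  1.53421094 -0.12240492  1.36812678
  2.03657936]
clamp_half [(0.72, [284.0, 276.0, 45.0, 67.0])]
swing_bolt [(0.92, [286.0, 62.0, 62.0, 99.0])]
wing_nut [(0.75, [288.0, 47.0, 59.0, 61.0])]
ear_grip [(0.87, [284.0, 274.0, 40.0, 66.0])]
nut_grip [(0.74, [290.0, 49.0, 61.0, 66.0]), (0.53, [25.0, 32.0, 51.0, 63.0])]
[[280.60050596 246.49494236]
 [279.03326885 245.59860231]
 [292.61267049 246.65305051]
 [286.37479314  36.99320896]
 [285.25277531  18.41076938]
 [532.77035392 100.59316137]]
```

View pics/w1.png

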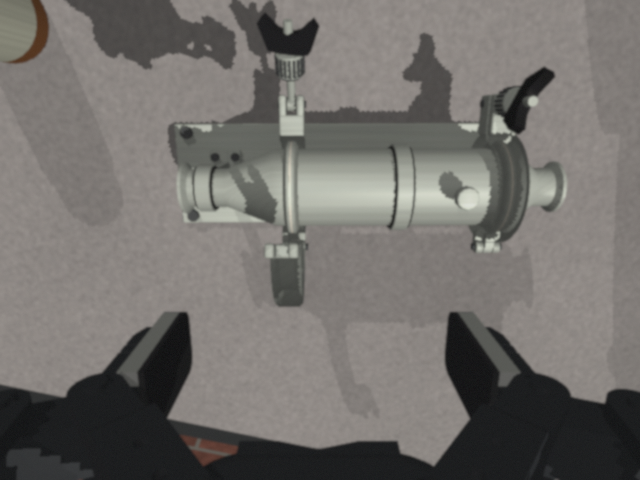

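The wrist view shows the fork tip at (282,250), hinge knuckles at (293,239), lower ear at (292,117), nut at (288,45) with bolt end at (288,25), and the done nut's top at (533,101). I refit with these points included.

```bash
cat > fit1.py <<'E'
from h import *
import pickle
ct,cs,cw=calibration('top'),calibration('side'),calibration('wrist')
W=pickle.load(open('w1.pkl','rb'))@cw['mount']
def f(v):
    s=v[:3]; a,b,yc,h=v[3:7]
    pl=lambda x,y:[x/1000,yc+y/1000,h]
    T=[(bolt(b,62),(548,438)),([-.072,0,.105],(511,355)),([-.080,.2,.17],(246,442)),
       (pl(60,200),(130,295)),(pl(60,-200),(632,155)),(pl(-60,-200),(682,300)),(pl(-60,200),(175,443))]
    S=[(ear(a,150,4),(438,72)),(bolt(b,65),(325,342)),
       (pl(-60,200),(63,285)),(pl(-60,-200),(549,470)),(pl(60,-200),(600,373))]
    X=[(ear(a,150,7),(283,250)),(bolt(b,81),(288,24)),([-.072,0,.105],(291.5,117)),([0,0,.158],(291,188)),([-.08,.2,.17],(533,101)),
       ([.062,0,.11],(293,239)),([0,-.108,.105],(184,188)),([0,.26,.105],(562,187))]
    e=[]
    for c,L,off,k,w in((ct,T,(260,120),4,None),(cs,S,(290,190),4,None),(cw,X,(0,0),1,W)):
        for P,u in L: e.append((proj(c,S2W(s,P),w)[0]-(np.array(u)/k+off))*(1 if w is None else .5))
    return np.array(e).ravel()
q=least_squares(f,[.6,-.15,.25,1.2,1.0,.05,.01],loss='soft_l1')
print(np.round(q.x,4)); print(np.round(f(q.x).reshape(-1,2),1))
s=q.x[:3];print(S2W(s,[ear(q.x[3]),ear(0),bolt(q.x[4]),bolt(0),[.062,0,.105]]))
E
python3 fit1.py
```

```text
[ 0.597  -0.1519  0.2481  1.24    0.9766  0.0503  0.0029]
[[-2.1  0.1]
 [ 0.4  1.1]
 [-0.5 -0.1]
 [-0.3 -0.6]
 [ 0.7 -0.7]
 [-0.8  0.8]
 [-0.9  0.5]
 [-1.2  0.1]
 [ 0.7 -0.9]
 [-0.4  0.5]
 [ 0.6  0.9]
 [ 0.7 -1. ]
 [-0.7  0.2]
 [-0.4 -2.1]
 [-0.1 -2. ]
 [-0.7  4.8]
 [ 0.9 -0.1]
 [ 0.5  4.7]
 [ 0.7  0.2]
 [-4.6 -0.3]]
[[ 0.6200645  -0.14608255  0.23779153]
 [ 0.5233228  -0.17059046  0.112     ]
 [ 0.46683354 -0.18490108  0.12566892]
 [ 0.51944529 -0.17157276  0.1545    ]
 [ 0.65709688 -0.13670101  0.105     ]]
```

```bash
cat >> h.py <<'E'
s0=[.597,-.1519,.2481]
def Tgt(p,yaw,tilt=0):  # tool down, tool y = strainer y turned by yaw about world z
    T=np.eye(4); a=s0[2]+yaw
    T[:3,:3]=R.from_euler('z',a).as_matrix()@np.diag([-1,1,-1.])@R.from_euler('y',tilt).as_matrix(); T[:3,3]=p; return T
def delta(T2,T=None):
    T=tcpT() if T is None else T
    D=np.linalg.inv(T)@T2
    print('turn/6deg',np.round(np.degrees(R.from_matrix(D[:3,:3]).as_rotvec())/6,2),'shift mm',np.round(D[:3,3]*1000,1))
E
python3 - <<'E'
from h import *
o=telemetry.get_obs();print(o['tcp_pos'],o['joints'][6])
p=S2W(s0,ear(1.24))[0]; p[2]-=.02; delta(Tgt(p,0))
# arc in tool frame: x=-sx, z=-Z
prev=ear(1.24)
for a in np.linspace(1.24,0,17)[1:]:
    e=ear(a); d=e-prev; prev=e; print(round(a,3),np.round([-d[0],-d[2]],4))
E
```

```text
[ 0.59167137 -0.12084948  0.39126863] 2.0333671146940695
turn/6deg [ 0.01 -0.    0.01] shift mm [-21.3 -31.6 173.4]
1.162 [0.0102 0.0034]
1.085 [0.0099 0.0041]
1.008 [0.0095 0.0049]
0.93 [0.0091 0.0056]
0.852 [0.0087 0.0063]
0.775 [0.0081 0.0069]
0.698 [0.0076 0.0076]
0.62 [0.007  0.0081]
0.542 [0.0063 0.0086]
0.465 [0.0056 0.0091]
0.387 [0.0049 0.0095]
0.31 [0.0042 0.0099]
0.232 [0.0034 0.0102]
0.155 [0.0026 0.0104]
0.077 [0.0018 0.0106]
0.0 [0.001  0.0107]
```

Emit:
apply_moves:
  moves:
    - [0,0,0,-0.0105,-0.016,0,1]
    - [0,0,0,-0.0105,-0.0155,0.01,1]
    - [0,0,0,0,0,0.03,1]
    - [0,0,0,0,0,0.033,1]
    - [0,0,0,0,0,0.035,1]
    - [0,0,0,0,0,0.035,1]
    - [0,0,0,0,0,0.025,1]
    - [0,0,0,0,0,0.0055,1]

```text
clock: 4.53
tcp_pos: [0.6171, -0.145, 0.2132]
orientation: [0.39, -3.11, -0.005]
contact_force: [-0.8, 0.6, 0.6]
grip_width: 0.0854
gripper_force: 0.0
```

Emit:
apply_moves:
  moves:
    - [0,0,0,0,0,0,1]
    - [0,0,0,0,0,0,-1]
    - [0,0,0,0,0,0,-1]
    - [0,0,0,0,0,0,-1]
    - [0,0,0,0,0,0,-1]
    - [0,0,0,0,0,0,-1]
    - [0,0,0,0,0,0,-1]
    - [0,0,0,0,0,0,-1]
  grip_force: 30

```text
clock: 5.2
tcp_pos: [0.6203, -0.1465, 0.2191]
orientation: [-0.388, 3.117, 0.003]
contact_force: [-3.0, 3.0, 5.4]
grip_width: 0.0234
gripper_force: 31.1
```

```bash
python3 - <<'E'
from h import *
im=grab_frame('side'); cv2.imwrite('pics/s2.png',cv2.resize(im[150:330,270:510],None,fx=3,fy=3,interpolation=2))
p=S2W(s0,ear(1.24))[0]; p[2]-=.02; delta(Tgt(p,0)); print(telemetry.get_obs())
E
```

```text
turn/6deg [ 0.02  0.01 -0.  ] shift mm [0.1 0.5 1.3]
{'clock': 5.25, 'joints': array([-0.18490609,  0.45069959,  0.43869123,  1.68718096, -0.21709544,
        1.05136323,  2.14221223]), 'qvel': array([-0.00198883, -0.00100231, -0.00020464, -0.00150363,  0.00126376,
       -0.00163957,  0.00076591]), 'tau': array([ 1.67375442e+00, -4.90353942e+01,  7.86453098e+00, -2.57684720e+01,
        6.16006795e-01, -1.17022712e+00,  3.96393856e-02]), 'tcp_pos': array([ 0.62026652, -0.14649836,  0.21909931]), 'orientation': array([-3.88022986e-01,  3.11646187e+00,  2.73542649e-03]), 'contact_force': array([-2.46407654,  3.33391229,  6.71134542]), 'moment': array([ 0.69975929,  0.59780029, -0.05323404]), 'gripper_force': 31.063489839434624, 'grip_width': 0.023669951539011323}
```

View pics/s2.png

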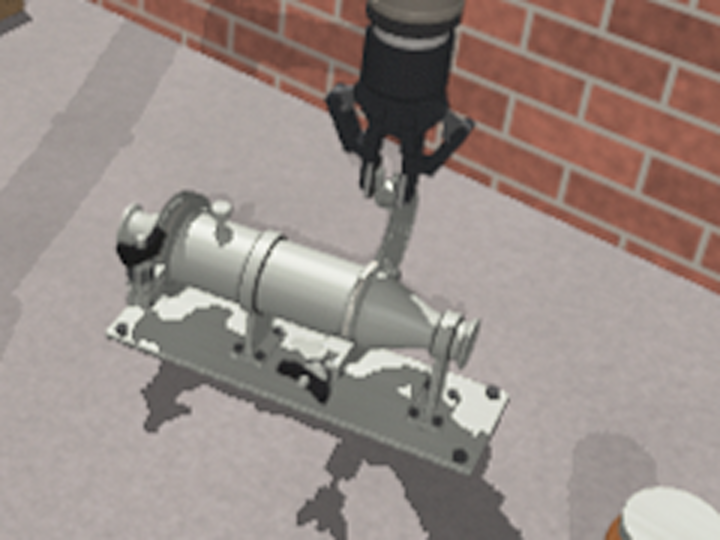

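The fingers hold the ear (width 23.5 mm, 24 expected) at about (390,185) in the crop. Next is the arc.

Emit:
apply_moves:
  moves:
    - [0,0,0,0.0102,0,0.0034,-1]
    - [0,0,0,0.0099,0,0.0041,-1]
    - [0,0,0,0.0095,0,0.0049,-1]
    - [0,0,0,0.0091,0,0.0056,-1]
    - [0,0,0,0.0087,0,0.0063,-1]
    - [0,0,0,0.0081,0,0.0069,-1]
    - [0,0,0,0.0076,0,0.0076,-1]
    - [0,0,0,0.007,0,0.0081,-1]

```text
clock: 5.92
tcp_pos: [0.5519, -0.1637, 0.1711]
orientation: [-0.388, 3.116, 0.003]
contact_force: [-1.2, 4.6, 2.8]
grip_width: 0.0235
gripper_force: 31.7
```

```bash
python3 - <<'E'
from h import *
o=telemetry.get_obs();print(o['tcp_pos'],o['contact_force'],o['grip_width'])
p=S2W(s0,ear(.62))[0]; p[2]-=.019; delta(Tgt(p,0)); p=S2W(s0,ear(0))[0]; p[2]-=.019; delta(Tgt(p,0))
E
```

```text
[ 0.55191765 -0.16371035  0.17108024] [-1.21908561  4.64167133  2.7678624 ] 0.0235187231926165
turn/6deg [ 0.01  0.01 -0.  ] shift mm [-0.4  0.4 -0.8]
turn/6deg [ 0.01  0.01 -0.  ] shift mm [29.5  0.3 78. ]
```

Emit:
apply_moves:
  moves:
    - [0,0,0,0.0063,0,0.0086,-1]
    - [0,0,0,0.0056,0,0.0091,-1]
    - [0,0,0,0.0049,0,0.0095,-1]
    - [0,0,0,0.0042,0,0.0099,-1]
    - [0,0,0,0.0034,0,0.0102,-1]
    - [0,0,0,0.0026,0,0.0104,-1]
    - [0,0,0,0.0018,0,0.0106,-1]
    - [0,0,0,0.001,0,0.0107,-1]

```text
clock: 6.58
tcp_pos: [0.5223, -0.1711, 0.0913]
orientation: [0.387, -3.117, -0.003]
contact_force: [-3.7, 5.6, 12.6]
grip_width: 0.0236
gripper_force: 34.9
```

Emit:
apply_moves:
  moves:
    - [0,0,0,0,0,0.001,-1]
    - [0,0,0,0,0,0.001,-1]
    - [0,0,0,0,0,0.001,-1]
    - [0,0,0,0,0,0,-1]
    - [0,0,0,0,0,0,-1]
    - [0,0,0,0,0,0,-1]
    - [0,0,0,0,0,0,-1]
    - [0,0,0,0,0,0,-1]

```text
clock: 7.25
tcp_pos: [0.5221, -0.1712, 0.089]
orientation: [0.387, -3.116, -0.003]
contact_force: [-4.8, 5.6, 9.7]
grip_width: 0.0235
gripper_force: 35.4
```

Emit:
apply_moves:
  moves:
    - [0,0,0,0,0,0,1]
    - [0,0,0,0,0,0,1]
    - [0,0,0,0,0,0,1]
    - [0,0,0,0,0,0,1]
    - [0,0,0,0,0,-0.005,1]
    - [0,0,0,0,0,-0.015,1]
    - [0,0,0,0,0,-0.03,1]
    - [0,0,0,0,0,-0.04,1]

```text
clock: 7.92
tcp_pos: [0.5211, -0.1718, 0.1779]
orientation: [0.386, -3.112, -0.001]
contact_force: [1.7, 1.0, -0.7]
grip_width: 0.0852
gripper_force: 0.0
```

Emit:
apply_moves:
  moves:
    - [0,0,0,0,0,-0.04,1]
    - [0,0,0,0,0,-0.04,1]
    - [0,0,0,0,0,-0.04,1]
    - [0,0,0,0,0,-0.04,1]
    - [0,0,0,0,0,-0.02,1]
    - [0,0,0,0,0,-0.005,1]
    - [0,0,0,0,0,0,1]
    - [0,0,0,0,0,0,1]

```text
clock: 8.58
tcp_pos: [0.5226, -0.172, 0.363]
orientation: [0.387, -3.117, -0.001]
contact_force: [0.7, 0.1, -0.3]
grip_width: 0.0852
gripper_force: 0.0
```

```bash
python3 - <<'E'
from h import *
import pickle
o=telemetry.get_obs(); im=grab_frame('wrist'); T=tcpT(o); pickle.dump(T,open('w2.pkl','wb'))
si=grab_frame('side')
c=calibration('wrist'); W=T@c['mount']
P=S2W(s0,[ear(0),ear(0,150),bolt(.98),bolt(.98,81),[-.08,0,.089]]); q=proj(c,P,W); print(o['tcp_pos'],q)
u=int(q[3,0]);
a=cv2.resize(im[:300,max(u-100,0):u+100],None,fx=2,fy=2,interpolation=2)
b=cv2.resize(si[240:315,320:420],None,fx=4,fy=4,interpolation=2)
out=np.zeros((600,800,3),np.uint8); out[:600,:400]=a; out[:300,400:]=b; print(u)
cv2.imwrite('pics/w2.png',out)
for t in ("clamp_half","swing_bolt","wing_nut"):
    print(t,[(round(d['p'],2),np.round(d['extent']).tolist()) for d in silhouettes(t,'wrist')[:2]])
E
```

```text
[ 0.52258414 -0.17201913  0.36301638] [[319.66135326 196.96156579]
 [319.65557057 184.03650259]
 [319.68485673 132.53318725]
 [319.71425016 116.96753965]
 [319.57903184 188.57403536]]
319
clamp_half [(0.96, [319.0, 261.0, 32.0, 152.0])]
swing_bolt [(0.93, [320.0, 150.0, 65.0, 86.0])]
wing_nut [(0.74, [321.0, 139.0, 63.0, 60.0])]
```

View pics/w2.png

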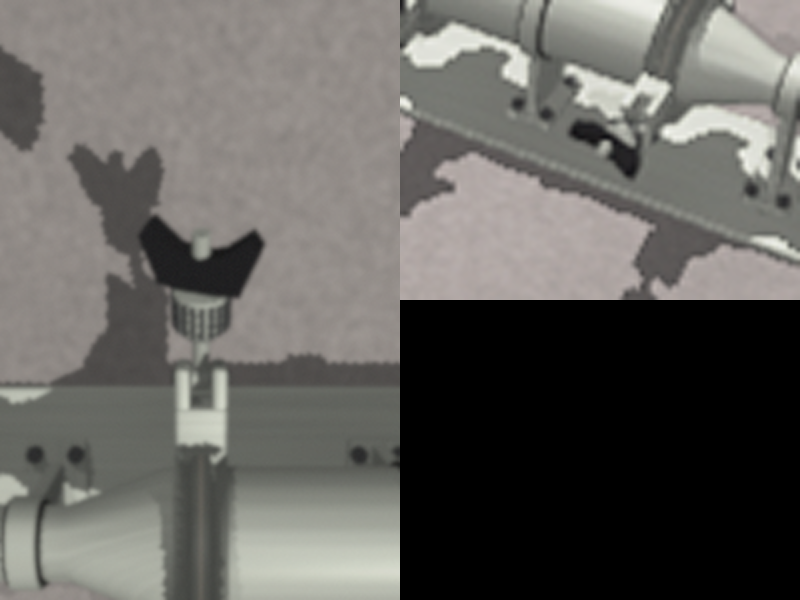

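The wrist view shows the ear tip at row 183 against a predicted 184, so the half is closed. The bolt end sits at about (320,120), so the bolt leans about 0.96, and the wings are at about 0.25. I will raise the bolt with shut fingers pushing from outside along the arc.

```bash
python3 - <<'E'
from h import *
def tc(b,lead=0):
    x=-80-80.5*np.sin(b)-5*np.cos(b)-11+lead; z=89+80.5*np.cos(b)-5*np.sin(b)-15
    return np.array([x,0,z])/1000
st=tc(.97)+[-.02,0,0]; delta(Tgt(S2W(s0,st)[0],0))
prev=tc(.97); 
for b in np.linspace(.97,0,17)[1:]:
    e=tc(b); d=e-prev; prev=e; print(round(b,2),np.round([-d[0],-d[2]],4))
E
```

```text
turn/6deg [ 0.01 -0.02 -0.01] shift mm [102.5   0.9 247.4]
0.91 [-0.0026 -0.0041]
0.85 [-0.0029 -0.004 ]
0.79 [-0.0031 -0.0038]
0.73 [-0.0033 -0.0036]
0.67 [-0.0035 -0.0034]
0.61 [-0.0037 -0.0031]
0.55 [-0.0039 -0.0029]
0.48 [-0.0041 -0.0027]
0.42 [-0.0043 -0.0024]
0.36 [-0.0044 -0.0022]
0.3 [-0.0045 -0.0019]
0.24 [-0.0046 -0.0016]
0.18 [-0.0047 -0.0013]
0.12 [-0.0048 -0.001 ]
0.06 [-0.0048 -0.0007]
0.0 [-0.0049 -0.0005]
```

Emit:
apply_moves:
  moves:
    - [0,0,0,0.035,0,0,-1]
    - [0,0,0,0.035,0,0,-1]
    - [0,0,0,0.0325,0.001,0.01,-1]
    - [0,0,0,0,0,0.03,-1]
    - [0,0,0,0,0,0.035,-1]
    - [0,0,0,0,0,0.04,-1]
    - [0,0,0,0,0,0.04,-1]
    - [0,0,0,0,0,0.035,-1]

```text
clock: 9.5
tcp_pos: [0.4224, -0.196, 0.1716]
orientation: [0.387, -3.117, -0.0]
contact_force: [0.3, 1.0, 0.2]
grip_width: 0.0001
gripper_force: 0.0
```

Emit:
apply_moves:
  moves:
    - [0,0,0,0,0,0.03,-1]
    - [0,0,0,0,0,0.02,-1]
    - [0,0,0,0,0,0.0075,-1]
    - [0,0,0,0,0,0,-1]
    - [0,0,0,-0.005,0,0,-1]
    - [0,0,0,-0.005,0,0,-1]
    - [0,0,0,-0.005,0,0,-1]
    - [0,0,0,-0.005,0,0,-1]

```text
clock: 10.17
tcp_pos: [0.4435, -0.1914, 0.1174]
orientation: [-0.388, 3.117, -0.0]
contact_force: [-12.4, -5.1, 8.9]
grip_width: -0.0
gripper_force: 7.4
```

```bash
python3 - <<'E'
from h import *
o=telemetry.get_obs(); print(o['tcp_pos'],o['contact_force'],o['grip_width'])
i=np.eye(2)@np.array([[np.cos(.2481),np.sin(.2481)],[-np.sin(.2481),np.cos(.2481)]])@(o['tcp_pos'][:2]-s0[:2]); print(i)
E
```

```text
[ 0.44349934 -0.19142477  0.11743718] [-12.39094487  -5.0637909    8.88500396] -1.738703798805827e-05
[-0.15850639 -0.00062053]
```

Emit:
apply_moves:
  moves:
    - [0,0,0,-0.0015,0,-0.0045,-1]
    - [0,0,0,-0.0029,0,-0.004,-1]
    - [0,0,0,-0.0031,0,-0.0038,-1]
    - [0,0,0,-0.0033,0,-0.0036,-1]
    - [0,0,0,-0.0035,0,-0.0034,-1]
    - [0,0,0,-0.0037,0,-0.0031,-1]
    - [0,0,0,-0.0039,0,-0.0029,-1]
    - [0,0,0,-0.0041,0,-0.0027,-1]

```text
clock: 10.83
tcp_pos: [0.4676, -0.1851, 0.145]
orientation: [0.386, -3.117, -0.001]
contact_force: [-7.3, 0.0, 7.6]
grip_width: 0.0
gripper_force: 4.9
```

```bash
python3 - <<'E'
from h import *
o=telemetry.get_obs(); print(o['tcp_pos'],o['contact_force'])
si=grab_frame('side'); cv2.imwrite('pics/s3.png',cv2.resize(si[220:330,310:450],None,fx=4,fy=4,interpolation=2))
for t in ("swing_bolt","wing_nut"):
    print(t,[(round(d['p'],2),np.round(d['extent']).tolist()) for d in silhouettes(t,'side')[:2]])
c=calibration('side')
for b in (.4,.5,.6,.9): print(b,proj(c,S2W(s0,bolt(b))))
E
```

```text
[ 0.46758544 -0.18514177  0.14501622] [-7.30912037  0.02646793  7.56524443]
swing_bolt [(0.45, [378.0, 269.0, 5.0, 7.0])]
wing_nut []
0.4 [[377.0346474  261.65201722]]
0.5 [[376.05781059 263.7434809 ]]
0.6 [[375.1059317  265.93279305]]
0.9 [[372.5084363  272.83467059]]
```

View pics/s3.png

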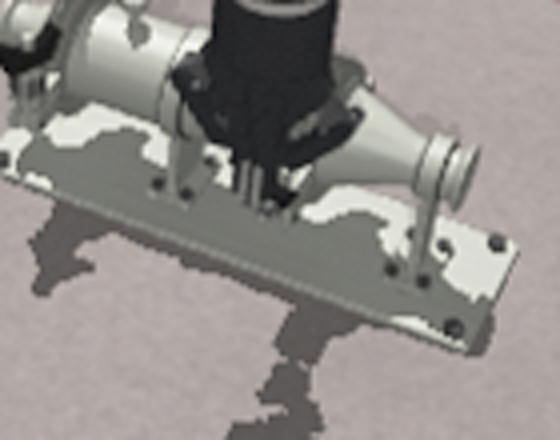

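The right wing end shows at about (381,269), which fits b ≈ 0.5, so the bolt is following. I continue the arc.

Emit:
apply_moves:
  moves:
    - [0,0,0,-0.0042,0,-0.004,-1]
    - [0,0,0,-0.0044,0,-0.003,-1]
    - [0,0,0,-0.0045,0,-0.002,-1]
    - [0,0,0,-0.0046,0,-0.0016,-1]
    - [0,0,0,-0.0047,0,-0.0013,-1]
    - [0,0,0,-0.0048,0,-0.001,-1]
    - [0,0,0,-0.0048,0,-0.0007,-1]
    - [0,0,0,-0.003,0,-0.0005,-1]

```text
clock: 11.65
tcp_pos: [0.503, -0.1759, 0.1588]
orientation: [-0.388, 3.117, 0.0]
contact_force: [-2.5, 2.4, 3.1]
grip_width: 0.0002
gripper_force: 3.1
```

```bash
python3 - <<'E'
from h import *
o=telemetry.get_obs(); print(o['tcp_pos'],o['contact_force'])
i=np.array([[np.cos(.2481),np.sin(.2481)],[-np.sin(.2481),np.cos(.2481)]])@(o['tcp_pos'][:2]-s0[:2]); print(i, 'expect upright x',-.096)
E
```

```text
[ 0.50304153 -0.17586071  0.15877339] [-2.50554308  2.39625345  3.06719346]
[-0.09696539 -0.00015437] expect upright x -0.096
```

Push gently onto the stop.

Emit:
apply_moves:
  moves:
    - [0,0,0,-0.001,0,0,-1]
    - [0,0,0,-0.001,0,0,-1]
    - [0,0,0,-0.001,0,0,-1]
    - [0,0,0,-0.001,0,0,-1]
    - [0,0,0,-0.001,0,0,-1]
    - [0,0,0,0,0,0,-1]
    - [0,0,0,0,0,0,-1]
    - [0,0,0,0,0,0,-1]

```text
clock: 12.32
tcp_pos: [0.5056, -0.1759, 0.1582]
orientation: [0.385, -3.116, -0.0]
contact_force: [-5.1, -0.7, 2.2]
grip_width: 0.0002
gripper_force: 2.6
```

Emit:
apply_moves:
  moves:
    - [0,0,0,0.01,0,0,-1]
    - [0,0,0,0.01,0,0,-1]
    - [0,0,0,0,0,-0.03,-1]
    - [0,0,0,0,0,-0.04,-1]
    - [0,0,0,0,0,-0.04,1]
    - [0,0,0,-0.015,0,-0.04,1]
    - [0,0,0,-0.015,0,-0.03,1]
    - [0,0,0,0,0,-0.02,1]

```text
clock: 12.98
tcp_pos: [0.5188, -0.1722, 0.3612]
orientation: [-0.389, 3.111, -0.002]
contact_force: [1.2, 0.2, 0.5]
grip_width: 0.0482
gripper_force: 0.0
```

Emit:
apply_moves:
  moves:
    - [0,0,0,0,0,0,1]
    - [0,0,0,0,0,0,1]
    - [0,0,0,0,0,0,1]
    - [0,0,0,0,0,0,1]
    - [0,0,0,0,0,0,1]
    - [0,0,0,0,0,0,1]
    - [0,0,0,0,0,0,1]
    - [0,0,0,0,0,0,1]

```text
clock: 13.65
tcp_pos: [0.5161, -0.1729, 0.3572]
orientation: [0.387, -3.117, -0.0]
contact_force: [0.4, -0.7, -0.3]
grip_width: 0.0856
gripper_force: 0.0
```

```bash
python3 - <<'E'
from h import *
import pickle
o=telemetry.get_obs(); im=grab_frame('wrist'); T=tcpT(o); pickle.dump(T,open('w3.pkl','wb'))
si=grab_frame('side')
c=calibration('wrist'); W=T@c['mount']
for b in (0,.1,.2):
    q=proj(c,S2W(s0,[bolt(b,81),bolt(b,65.5)]),W); print(b,q.round(1).tolist(),proj(calibration('side'),S2W(s0,[bolt(b,81)])).round(1))
q=proj(c,S2W(s0,[bolt(0,81)]),W)[0].astype(int); x0,y0=q[0]-66,max(q[1]-75,0); print(x0,y0,o['tcp_pos'],o['joints'])
a=cv2.resize(im[y0:y0+150,x0:x0+132],None,fx=3,fy=4,interpolation=2)
a=cv2.resize(im[y0:y0+150,x0:x0+132],(396,450),interpolation=2)
b=cv2.resize(si[220:320,330:430],(400,400),interpolation=2)
out=np.zeros((450,800,3),np.uint8); out[:,:396]=a; out[:400,400:]=b
cv2.imwrite('pics/w3.png',out)
d=silhouettes('wing_nut','wrist')
for e in d[:2]:
    m=e['mask'].astype(np.uint8); ys,xs=np.nonzero(m); print(e['p'],e['extent'],cv2.minAreaRect(np.c_[xs,ys].astype(np.float32)))
E
```

```text
0 [[319.0, 214.9], [319.0, 210.7]] [[381.5 250.3]]
0.1 [[319.0, 204.7], [319.0, 202.8]] [[380.3 252.2]]
0.2 [[319.0, 194.3], [319.0, 194.7]] [[379.1 254.2]]
253 139 [ 0.51605925 -0.17285315  0.35717001] [-0.25186776  0.16600903  0.53590384  1.72938507 -0.08828752  1.27075731
  2.12185358]
0.69 [318.6, 208.3, 64.9, 35.0] ((321.0615234375, 204.607666015625), (67.97200012207031, 33.065086364746094), 15.255118370056152)
```

View pics/w3.png

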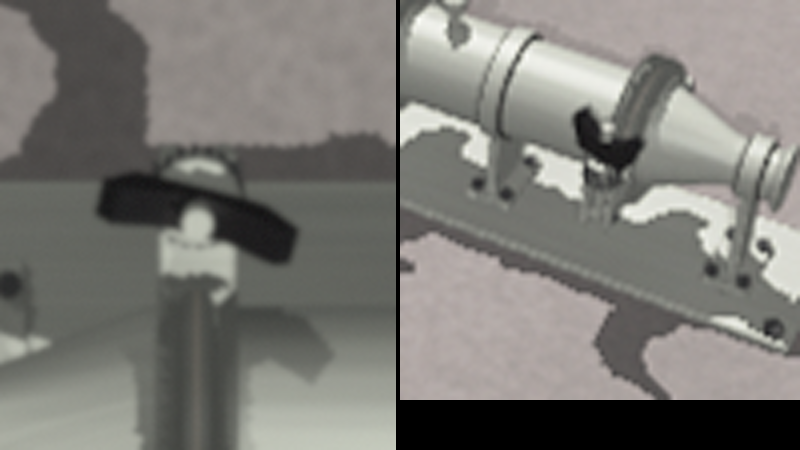

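The wrist view puts the bolt top at (318.7,213) against a predicted 214.9, so the bolt is upright in the slot. The wings are about 0.26 rad clockwise. I test which way joint 7 runs, then align across the wings.

Emit:
apply_moves:
  moves:
    - [0,0,-1,0,0,0,0]
    - [0,0,-1,0,0,0,-0.29]
    - [0,0,-1,0,0,0,-0.29]
    - [0,0,-1,0,0,0,-0.29]
    - [0,0,0,0,0,0,-0.29]
    - [0,0,0,0,0,0,-0.29]
    - [0,0,0,0,0,0,-0.29]
    - [0,0,0,0,0,0,-0.29]

```text
clock: 14.47
tcp_pos: [0.5162, -0.1728, 0.3575]
orientation: [-1.024, 2.97, 0.0]
contact_force: [1.2, -0.2, 0.9]
grip_width: 0.03
gripper_force: 0.0
```

```bash
python3 - <<'E'
from h import *
o=telemetry.get_obs(); print(o['joints'],o['grip_width'])
p=S2W(s0,[-.080,0,.144])[0]
delta(Tgt(p,np.pi/2-.26)); delta(Tgt(p,-np.pi/2-.26))
E
```

```text
[-0.21261862  0.16360183  0.48918296  1.72677371 -0.08020737  1.27103088
  2.52927601] 0.030030718939162326
turn/6deg [ 0.    0.   -8.55] shift mm [ -3.4  -1.  213.5]
turn/6deg [ 0.   -0.   21.45] shift mm [ -3.4  -1.  213.5]
```

Emit:
apply_moves:
  moves:
    - [0,0,1,0,0,0,-0.29]
    - [0,0,1,0,0,0,-0.29]
    - [0,0,1,0,0,0,-0.29]
    - [0,0,1,0,0,0,-0.29]
    - [0,0,1,0,0,0,-0.29]
    - [0,0,1,0,0,0,-0.29]
    - [0,0,1,0,0,0,-0.29]
    - [0,0,1,0,0,0,-0.29]

```text
clock: 15.13
tcp_pos: [0.5162, -0.1728, 0.3575]
orientation: [0.28, 3.129, 0.0]
contact_force: [-0.9, -1.3, 0.9]
grip_width: 0.0304
gripper_force: 0.0
```

Emit:
apply_moves:
  moves:
    - [0,0,1,0,0,0,-0.29]
    - [0,0,1,0,0,0,-0.29]
    - [0,0,1,0,0,0,-0.29]
    - [0,0,1,0,0,0,-0.29]
    - [0,0,1,0,0,0,-0.29]
    - [0,0,1,0,0,0,-0.29]
    - [0,0,1,0,0,0,-0.29]
    - [0,0,1,0,0,0,-0.29]

```text
clock: 15.8
tcp_pos: [0.5162, -0.1728, 0.3575]
orientation: [1.529, 2.745, 0.0]
contact_force: [0.1, -0.3, -0.1]
grip_width: 0.0304
gripper_force: 0.0
```

Emit:
apply_moves:
  moves:
    - [0,0,1,0,0,0,-0.29]
    - [0,0,1,0,0,0,-0.29]
    - [0,0,1,0,0,0,-0.29]
    - [0,0,1,0,0,0.02,-0.29]
    - [0,0,1,0,0,0.03,-0.29]
    - [0,0,0.45,0,0,0.03,-0.29]
    - [0,0,0,0,0,0.03,-0.29]
    - [0,0,0,0,0,0.02,-0.29]

```text
clock: 16.47
tcp_pos: [0.5151, -0.1722, 0.2249]
orientation: [-2.232, -2.208, 0.003]
contact_force: [0.2, 0.5, -0.6]
grip_width: 0.0304
gripper_force: 0.0
```

```bash
python3 - <<'E'
from h import *
o=telemetry.get_obs(); im=grab_frame('wrist'); print(o['joints'],o['tcp_pos'])
p=S2W(s0,[-.080,0,.144])[0]; delta(Tgt(p,-np.pi/2-.26),tcpT(o))
c=calibration('wrist'); W=tcpT(o)@c['mount']
w=lambda u,z:bolt(0,z)+np.array([np.sin(.26),np.cos(.26),0])*u
print(proj(c,S2W(s0,[bolt(0,81),w(.027,78),w(-.027,78)]),W).round(1))
cv2.imwrite('pics/w4.png',cv2.resize(im,None,fx=1.25,fy=1.25))
E
```

```text
[-0.37875958  0.32200679  0.72977485  1.9137391  -0.25256745  1.0014272
  0.45275935] [ 0.51511771 -0.17216671  0.22494844]
turn/6deg [-0.02 -0.    0.01] shift mm [ 0.6  4.5 80.9]
[[328.9 264.5]
 [329.2 208.8]
 [328.3 312.4]]
```

View pics/w4.png

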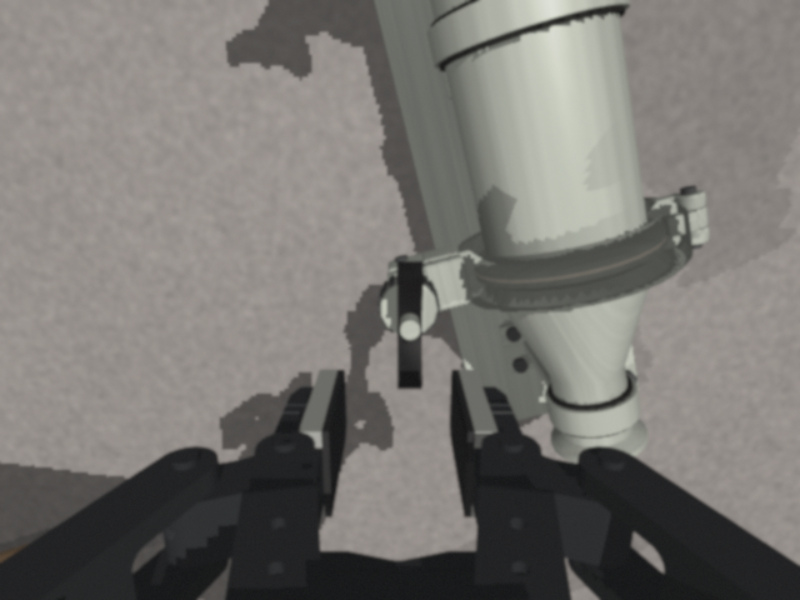

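The bolt top is at (328,262) against a predicted (329,264), and the wings are aligned with the finger gap. I descend and grip.

Emit:
apply_moves:
  moves:
    - [0,0,0,0.002,0.004,0,-0.29]
    - [0,0,0,0,0,0.015,-0.29]
    - [0,0,0,0,0,0.02,-0.29]
    - [0,0,0,0,0,0.02,-0.29]
    - [0,0,0,0,0,0.016,-0.29]
    - [0,0,0,0,0,0.008,-0.29]
    - [0,0,0,0,0,0.002,-0.29]
    - [0,0,0,0,0,0,-0.29]
  grip_force: 100

```text
clock: 17.18
tcp_pos: [0.5211, -0.171, 0.1474]
orientation: [2.232, 2.21, 0.001]
contact_force: [0.3, -0.6, 0.2]
grip_width: 0.0305
gripper_force: 0.0
```

Emit:
apply_moves:
  moves:
    - [0,0,0,0,0,0,-0.29]
    - [0,0,0,0,0,0,-1]
    - [0,0,0,0,0,0,-1]
    - [0,0,0,0,0,0,-1]
    - [0,0,0,0,0,0,-1]
    - [0,0,0,0,0,0,-1]
    - [0,0,0,0,0,0,-1]
    - [0,0,0,0,0,0,-1]

```text
clock: 17.85
tcp_pos: [0.52, -0.1711, 0.1479]
orientation: [-2.232, -2.21, -0.001]
contact_force: [-4.4, 0.8, 11.3]
grip_width: 0.0069
gripper_force: 98.5
```

```bash
python3 - <<'E'
from h import *
o=telemetry.get_obs(); print(o['joints'],o['tcp_pos'],o['contact_force'],o['moment'])
p=S2W(s0,[-.080,0,.144])[0]; delta(Tgt(p,-np.pi/2-.26),tcpT(o))
E
```

```text
[-0.31482555  0.43303915  0.66651428  1.97540395 -0.35398404  0.84951716
  0.53455042] [ 0.52000696 -0.17111256  0.14788646] [-4.41978496  0.75146973 11.30073054] [0.25542703 1.03636612 0.03030668]
turn/6deg [ 0.   -0.01  0.02] shift mm [-0.4 -0.6  3.9]
```

Emit:
apply_moves:
  moves:
    - [0,0,0.7,0,0,0,-1]
    - [0,0,0.7,0,0,0,-1]
    - [0,0,0.7,0,0,0,-1]
    - [0,0,0.7,0,0,0,-1]
    - [0,0,0.7,0,0,0,-1]
    - [0,0,0.7,0,0,0,-1]
    - [0,0,0.7,0,0,0,-1]
    - [0,0,0.7,0,0,0,-1]

```text
clock: 18.52
tcp_pos: [0.5203, -0.1712, 0.1479]
orientation: [-2.778, -1.468, -0.001]
contact_force: [-3.4, 0.2, 9.5]
grip_width: 0.007
gripper_force: 98.7
```

```bash
cat > st.py <<'E'
from h import *
o=telemetry.get_obs(); print(o['joints'].round(2),o['tcp_pos'],o['contact_force'],o['moment'],o['grip_width'])
p=S2W(s0,[-.080,0,.1475])[0]; delta(Tgt(p,-np.pi/2-.26),tcpT(o))
E
python3 st.py
```

```text
[-0.42  0.48  0.82  1.98 -0.46  0.87  0.05] [ 0.52033364 -0.1711823   0.14792147] [-3.44635101  0.23213912  9.5485358 ] [0.11422785 0.85273858 0.4968324 ] 0.006973204322827334
turn/6deg [ 0.01 -0.01 -5.6 ] shift mm [-0.8 -0.5  0.4]
```

Torque about z has risen to 0.5 N m at about 0.85 rad, which matches the description, so I continue.

Emit:
apply_moves:
  moves:
    - [0,0,0.8,0,0,0,-1]
    - [0,0,0.8,0,0,0,-1]
    - [0,0,0.8,0,0,0,-1]
    - [0,0,0.8,0,0,0,-1]
    - [0,0,0.8,0,0,0,-1]
    - [0,0,0.8,0,0,0,-1]
    - [0,0,0.8,0,0,0,-1]
    - [0,0,0.8,0,0,0,-1]

```text
clock: 19.18
tcp_pos: [0.5206, -0.1716, 0.148]
orientation: [3.106, 0.469, 0.003]
contact_force: [-2.7, -0.3, 7.5]
grip_width: 0.0069
gripper_force: 98.4
```

Emit:
apply_moves:
  moves:
    - [0,0,0.8,0,0,0,-1]
    - [0,0,0.8,0,0,0,-1]
    - [0,0,0.8,0,0,0,-1]
    - [0,0,0.8,0,0,0,-1]
    - [0,0,0.8,0,0,0,-1]
    - [0,0,0.4,0,0,0,-1]
    - [0,0,0,0,0,0,-1]
    - [0,0,0,0,0,0,-1]

```text
clock: 19.85
tcp_pos: [0.5205, -0.1719, 0.1479]
orientation: [3.131, -0.248, 0.002]
contact_force: [-2.7, -0.1, 7.9]
grip_width: 0.0068
gripper_force: 98.5
```

```bash
python3 st.py
```

```text
[-0.59  0.63  1.12  1.99 -0.7   0.97 -0.85] [ 0.5205377  -0.17190364  0.14793487] [-2.67334701 -0.14744289  7.85588771] [-0.25286689  0.65186484 -0.28408592] 0.006820428842691037
turn/6deg [ 2.000e-02 -1.000e-02 -1.639e+01] shift mm [-1.1 -0.2  0.4]
```

Torque has reversed, so the nut is past its click at about 1.97. I release and retreat.

Emit:
apply_moves:
  moves:
    - [0,0,0,0,0,0,-0.29]
    - [0,0,0,0,0,0,-0.29]
    - [0,0,0,0,0,0,-0.29]
    - [0,0,0,0,0,-0.005,-0.29]
    - [0,0,0,0,0,-0.02,-0.29]
    - [0,0,0,0,0,-0.03,-0.29]
    - [0,0,0,0,0,-0.03,-0.29]
    - [0,0,0,0,0,-0.03,-0.29]

```text
clock: 20.52
tcp_pos: [0.5199, -0.1709, 0.263]
orientation: [-3.132, 0.246, 0.001]
contact_force: [0.9, 0.3, 0.1]
grip_width: 0.0306
gripper_force: 0.0
```

Emit:
apply_moves:
  moves:
    - [0,0,0,0,0,-0.03,-0.29]
    - [0,0,0,0,0,-0.03,-0.29]
    - [0,0,0,0,0,-0.02,-0.29]
    - [0,0,0,0,0,-0.01,-0.29]
    - [0,0,0,0,0,0,-0.29]
    - [0,0,0,0,0,0,-0.29]
    - [0,0,0,0,0,0,-0.29]
    - [0,0,0,0,0,0,-0.29]

```text
clock: 21.18
tcp_pos: [0.5196, -0.1704, 0.35]
orientation: [-3.132, 0.245, 0.004]
contact_force: [0.5, 0.3, -0.7]
grip_width: 0.0306
gripper_force: 0.0
```

```bash
python3 - <<'E'
from h import *
o=telemetry.get_obs(); im=grab_frame('wrist'); c=calibration('wrist'); W=tcpT(o)@c['mount']; print(o['tcp_pos'])
print(proj(c,S2W(s0,[bolt(0,81),bolt(.1,81),ear(0,150)]),W).round(1))
si=grab_frame('side')
out=np.zeros((480,800,3),np.uint8); out[:360,:480]=cv2.resize(im,(480,360)); out[:320,480:]=cv2.resize(si[220:320,330:430],(320,320),interpolation=2)
cv2.imwrite('pics/w5.png',out)
E
```

```text
[ 0.51955593 -0.17036527  0.35002777]
[[318.8 209.6]
 [323.  218.9]
 [322.2 203.7]]
```

View pics/w5.png

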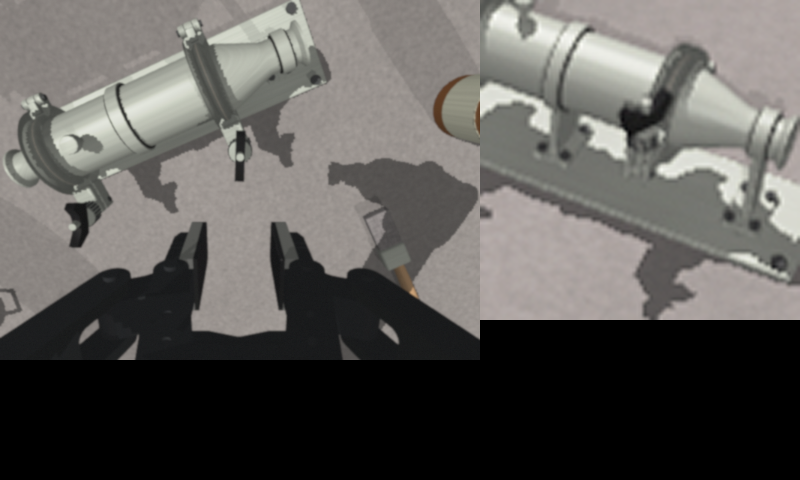

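The final view shows the bolt top at (320,209) against a predicted (319,210), so it is upright. The wings are parallel to the done clamp's, the half is closed and the robot is clear.

```bash
python3 -c "
from bench import order; print(order.hand_in())"
```

```text
the job is handed in; nothing more can be done
None
```

The clamp is closed, the swing bolt stands upright in the slot and the wing nut is turned past its click. The job was handed in at about 21 s of the 64 s allowed, with the arm clear and the bystanders not touched; the hand-in call returned no verdict.

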